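# Clear the sanding board and feed the blocks along its fence

## Robot

A 6-joint arm with a two-finger parallel gripper is mounted at the origin on a cart in front of the work surface, level with it; the furniture and walls round the work are solid. World frame = base frame: x ahead of the robot, y to its left, z up, the work surface at z = 0. Lengths are in mm, angles in rad, forces in N, time in s.
With the tool pointing down it reaches from about 350 to 775 mm from the base axis. Payload 7.3 kg.
Tool frame: the origin (TCP) lies midway between the tips of the shut fingers; the grasp point (between the pads) lies 19 mm behind it; z points along the fingers, x is the direction in which the jaws open and shut, and the axes are right-handed (so a half turn about z gives the same grasp; the last joint's range is limited). The gripper opens to 92 mm and grips with 3 to 60 N. Pads are 19 mm wide; open, the fingers measure 130 mm over their backs; the gripper's body (75 mm by 190 mm) begins 47 mm behind the grasp point.
Start: joints at [-1.461, 0.342, 1.524, -0, 1.275, -0.146], TCP at [132.857, -507.933, 200.741] pointing down, gripper open.
Joint ranges: [-2.53, 2.53], [-0.77, 2.02], [0.04, 2.7], [-1, 4.14], [0.28, 2.66], [-3.11, 3.11]. Speed limits (rad/s): [2.57, 2.57, 3.14, 3.14, 3.14, 3.14].

## Interface

Orientations are given as [roll, pitch, yaw] about the fixed x, y, z axes, in that order (R = Rz(yaw) Ry(pitch) Rx(roll)).
In Python, from plant import bot gives the robot as it stands.
- The arm moves only by the shell command python3 -m pendant 'ROWS' [OPENING]. ROWS is JSON, a list of rows, each an object with "linear": the shift along the world's x, y, z in mm, a list of three; "twist": the turn about the world's z in degrees. In form: [{"linear": [x, y, z], "twist": twist}, ...]. A call has 1 to 20 rows; each row is the pose to reach, as a shift and turn from the pose commanded when the call began; what a row does not reach only later rows make up. A row lasts 1/8 s, in which the tool goes at most 62.5 mm and 10.7 degrees, less where a joint would pass 70% of its speed; a pose out of reach is approached as far as the arm can. A call with a gripper value outside its range is refused whole. OPENING is the closure in counts, from 0 (fully open) to 255 (shut), set as the call begins (- or left out, the last holds). The fingers move at their own pace and stop on an object; the grip force is fixed at half the most. Time passes only in rows, so rows that repeat a pose let the fingers close. It gives the time, the measured TCP pose, the force and the opening at its end, in the units of the state.
- bot.get_obs(): the state, without advancing time (a new reading comes with each control period).
- bot.capture(name): name is "side" or "top"; returns a dict with "frame" (420x560x3 uint8, blue, green, red), "z_map" (420x560 float32, mm along the optical axis (not along the pixel's ray), 0 where there is no reading), "fx", "fy", "cx", "cy" (pixels), "rvec" (rotation vector, rad) and "tvec" (3), from world to camera coordinates, as OpenCV has them. Camera axes: x right, y down, z forward; pixel columns grow to the right and rows downward; lengths in mm; the calibration is good to about 2 mm. A picture is of the moment at which its call begins.
- bot.close_job(): hands the job in, once; it reports no verdict.
The state is a dict: "time": time; "joint_positions": joint angles; "dq": joint speeds; "tau": joint torques, N m; "tool_pos": TCP position; "tcp_rot": TCP orientation; "contact_force": force on the tool from outside, world axes, zero at the start; "moment": the same for the moment, N m; "grip_width": finger opening in mm.
Only numpy, scipy, OpenCV 4.12 (cv2) and the standard library are available. Lean on these libraries where they do the work, as an engineer would, in place of code of your own. Each camera call takes 0.05 s, during which the arm holds its last target. There are 200 camera calls.

## Task

Sweep the wooden scraps off the sanding board into the trough along its near side, moving them with the bench brush only. Then take the hardwood blocks one by one: set each at the left (infeed) end lengthwise against the fence and, with the held push stick alone, feed it along the fence, kept flush against it all the way, right across the brown abrasive strip until its tail is clear of the strip, the blocks queuing up towards the end stop. Finish with brush and push stick standing upright on the bench off the board; leave the tape and the paint tin alone.

Things in the scene. Friction and masses are not known exactly. Their poses are not given: they have to be found in the camera images.
- board: fixed plywood sanding board. Origin at bench height under the middle of its width; x points across it, away from the robot, to the fence; y along the fence towards the infeed (left) end. Bed 18 mm above the bench, x = -72.5 to 72.5 mm, y = -205 to 215 mm. Blocks are fed towards -y
- fence (a point): aluminium fence rail along the far side of the board, 20 mm wide, 20 mm high above the bed, as long as the board. Point on the bed at the foot of the rail's working face, 52.5 mm from the board's origin along x, at the board's y = 0; axes as the board's
- strip (a point): brown abrasive strip, flush with the bed, 55 mm wide along y (board y = 43 to 98 mm), across the bed. Point at its middle. The 117 mm of bed on its +y side are the infeed; the 230 mm on its -y side, up to the end stop, are the outfeed and hold three blocks end to end
- stop (a point): wooden end stop at the right end of the lane, 20 mm high, 55 mm long out from the fence. Point on the bed at the foot of its face, 187 mm from the board's origin along -y; axes as the board's
- trough (a point): open grey scrap trough along the near side of the board, fixed to it: inside 81 mm (board x = -154 to -72.5 mm) by 414 mm, floor 3 mm above the bench, rim 32 mm; the plywood's edge, 18 mm high, is its far wall. Point at the middle of its floor
- brush_grip (a point): bench brush standing on its bristles on the bench right of the board, 76 mm tall. Long direction y. Bristle pack (rigid) 26 mm (x) by 120 mm (y), 28 mm high; wooden back 36 x 130 mm from 27 to 43 mm; grip rib on top, 20 mm thick in x, 84 mm long in y, from 43 to 75 mm. This point: the rib's middle, 60 mm above the underside. 0.16 kg. A tall vice stands near it, towards the robot
- stick_grip (a point): push stick of plywood on a steel sole, standing on the bench behind the fence, 72 mm tall. Sole 38 mm (x) by 130 mm (y), 14 mm high. Flat pushing nose at the -y end: 38 mm wide, 36 mm high, its face 70 mm from this point along -y. Grip web 20 mm thick in x, from 37 mm on the -y side of this point to 42 mm on its +y side, up to 72 mm high. This point is 55 mm above the sole's underside. 0.24 kg
- tape_roll: small roll of black tape, 62 mm across, 19 mm high, origin at its underside; not to be moved
- tin: small round paint tin, 78 mm across, 77 mm high, origin at its underside; not to be moved
- block1_mid (a point): hardwood block, 48 mm (x) by 70 mm (y, length) by 48 mm (z), with a drilled hole mark on top, standing on the bench left of the board at the start. Point at its centre, 24 mm above its underside. 0.12 kg. May be absent
- block2_mid (a point): hardwood block, 48 mm (x) by 70 mm (y, length) by 48 mm (z), with a drilled hole mark on top, standing on the bench left of the board at the start. Point at its centre, 24 mm above its underside. 0.12 kg. May be absent
- block3_mid (a point): hardwood block, 48 mm (x) by 70 mm (y, length) by 48 mm (z), with a drilled hole mark on top, standing on the bench left of the board at the start. Point at its centre, 24 mm above its underside. 0.12 kg. May be absent
- scrap1_mid (a point): stepped wooden scrap, 26 mm (x) by 60 mm (y) by 22 mm high (13 mm at the +y end), lying on the board's bed at the start. Point at its centre, 11 mm above its underside. 0.03 kg. May be absent
- scrap2_mid (a point): stepped wooden scrap, 26 mm (x) by 60 mm (y) by 22 mm high (13 mm at the +y end), lying on the board's bed at the start. Point at its centre, 11 mm above its underside. 0.03 kg. May be absent
- scrap3_mid (a point): stepped wooden scrap, 26 mm (x) by 60 mm (y) by 22 mm high (13 mm at the +y end), lying on the board's bed at the start. Point at its centre, 11 mm above its underside. 0.03 kg. May be absent

How it is judged (in metres and radians):
On the way, in this order (a step that is already met when the one before it is completed fails the run):
1. every scrap lies in the trough (x of scrap1_mid in the frame of board between -0.16 and -0.074 m and z of each of scrap1_mid, scrap2_mid, scrap3_mid in the frame of board below 0.028 m and y of scrap1_mid in the frame of board between -0.205 and 0.215 m and x of scrap2_mid in the frame of board between -0.16 and -0.074 m and y of scrap2_mid in the frame of board between -0.205 and 0.215 m and x of scrap3_mid in the frame of board between -0.16 and -0.074 m and y of scrap3_mid in the frame of board between -0.205 and 0.215 m), for 0.2 s.
2. every block has been fed past the abrasive strip and lies against the fence (y of block1_mid in the frame of board between -0.16 and 0.011 m and x of block1_mid in the frame of board between 0.0225 and 0.0345 m and z of each of block1_mid, block2_mid, block3_mid in the frame of board below 0.046 m and angle between the y axis of each of block1_mid, block2_mid, block3_mid and the y axis of board, either way round below 0.12 rad and linear speed of each of block1, block2, block3 below 0.02 m/s and y of block2_mid in the frame of board between -0.16 and 0.011 m and x of block2_mid in the frame of board between 0.0225 and 0.0345 m and y of block3_mid in the frame of board between -0.16 and 0.011 m and x of block3_mid in the frame of board between 0.0225 and 0.0345 m), for 0.2 s.
At the end, for the whole second after the job is handed in: Scraps in the trough (centre past the plywood edge, under 28 mm high). Blocks at rest on the outfeed, tail past the strip (3 mm tolerance), within 6 mm of flush with the fence, 0.12 rad of parallel. Brush and push stick upright (0.2 rad) on the bench, off the board (all of step 1 and all of step 2 and height (world z) of brush_grip below 0.066 m and height (world z) of stick_grip below 0.061 m and angle between each of brush_grip, stick_grip's own z axis and vertical below 0.2 rad); the robot touches nothing.
It fails at once if a block is off the fence by more than 8 mm while its middle is over the abrasive strip or past it (((y of block1_mid in the frame of board between -0.2 and 0.098 m and z of block1_mid in the frame of board below 0.055 m and x of block1_mid in the frame of board between -0.0725 and 0.0725 m) and x of block1_mid in the frame of board below 0.0205 m) or ((y of block2_mid in the frame of board between -0.2 and 0.098 m and z of block2_mid in the frame of board below 0.055 m and x of block2_mid in the frame of board between -0.0725 and 0.0725 m) and x of block2_mid in the frame of board below 0.0205 m) or ((y of block3_mid in the frame of board between -0.2 and 0.098 m and z of block3_mid in the frame of board below 0.055 m and x of block3_mid in the frame of board between -0.0725 and 0.0725 m) and x of block3_mid in the frame of board below 0.0205 m)).
It fails at once if the gripper, the arm or the brush touches a block whose middle is over the abrasive strip or past it (((y of block1_mid in the frame of board between -0.2 and 0.098 m and z of block1_mid in the frame of board below 0.08 m and x of block1_mid in the frame of board between -0.0725 and 0.0725 m) and contact force between any of the fingers, the arm, brush and block1 above 0.5 N) or ((y of block2_mid in the frame of board between -0.2 and 0.098 m and z of block2_mid in the frame of board below 0.08 m and x of block2_mid in the frame of board between -0.0725 and 0.0725 m) and contact force between any of the fingers, the arm, brush and block2 above 0.5 N) or ((y of block3_mid in the frame of board between -0.2 and 0.098 m and z of block3_mid in the frame of board below 0.08 m and x of block3_mid in the frame of board between -0.0725 and 0.0725 m) and contact force between any of the fingers, the arm, brush and block3 above 0.5 N)).
It fails at once if a scrap is touched by the gripper, the arm or the push stick (only the brush may move scraps) (contact force between any of the fingers, the arm, stick and scrap1 above 0.5 N or contact force between any of the fingers, the arm, stick and scrap2 above 0.5 N or contact force between any of the fingers, the arm, stick and scrap3 above 0.5 N).
It fails at once if the roll of tape or the paint tin is moved more than 40 mm (distance of any of tape_roll, tin from where it was at the start of the episode above 0.04 m).
Of block1, block2, block3 only 2 to 3 are there at a start; the rules pass over those that are not, and their reading is None.
Of scrap1, scrap2, scrap3 only 2 to 3 are there at a start; the rules pass over those that are not, and their reading is None.
At some moment in a run one of stick may be knocked a few centimetres aside while the robot is not near it.
Once in a run the grip may slacken for a moment while it holds something.
It also fails if it takes over 210 s, if anything falls off the work surface, if the arm or the gripper's body presses on something with over 40 N, if the wrist force passes 120 N, or if a joint passes its speed limit or range.

## Working session

There is one attempt and no reset: what is moved stays moved. The work goes in short steps, Python scripts to look and compute and a shell command to move; the robot and the scene stay as the last step left them, time stands still between calls to the robot, and variables do not carry over. Pictures are saved under pics/ and viewed, about 12 in all and at most 16, crops included, and the job is handed in when it is done.

```bash
ls; mkdir -p pics; cat > h.py <<'E'
import numpy as np, cv2
from plant import bot
def cap(n,save=None):
    c=bot.capture(n)
    if save: cv2.imwrite('pics/'+save,c['frame'])
    z=c['z_map']; R=cv2.Rodrigues(np.array(c['rvec'],float))[0]; t=np.array(c['tvec'],float).ravel()
    v,u=np.mgrid[:z.shape[0],:z.shape[1]]
    P=np.dstack([(u-c['cx'])/c['fx']*z,(v-c['cy'])/c['fy']*z,z])
    W=(P-t)@R; W[z==0]=np.nan
    c['W']=W; c['R']=R; c['t']=t
    return c
E
python3 - <<'E'
from h import *
for n in('top','side'):
    c=cap(n,n+'0.png'); np.save(n+'0.npy',c['W']); print(n,-c['R'].T@c['t'],c['fx'])
print(bot.get_obs())
E
```

```text
pics
top [ 407.90002859   63.00969551 1071.74334391] 386.1230126835321
side [ 250.75199738 1481.55624837  671.40963168] 545.0064775488747
{'time': 0.1, 'joint_positions': array([-1.46098878e+00,  3.42659886e-01,  1.52491325e+00,  8.24250157e-07,
        1.27539906e+00, -1.45977994e-01]), 'dq': array([ 0.00093895, -0.00105206, -0.00334495,  0.00119528,  0.00035438,
        0.00118809]), 'tau': array([ 1.57524250e-03, -4.32006276e+01, -2.44694334e+01,  7.19344220e-02,
        5.26093191e-02, -4.11066185e-05]), 'tool_pos': array([ 132.81712831, -507.51385776,  200.11381225]), 'tcp_rot': array([-3.14139121e+00,  1.36475590e-03, -1.31501089e+00]), 'contact_force': array([ 0.16096716, -0.1373606 ,  0.21318677]), 'moment': array([-0.0012406 , -0.01879907,  0.01498264]), 'grip_width': 92.42845824580624}
```

View pics/top0.png

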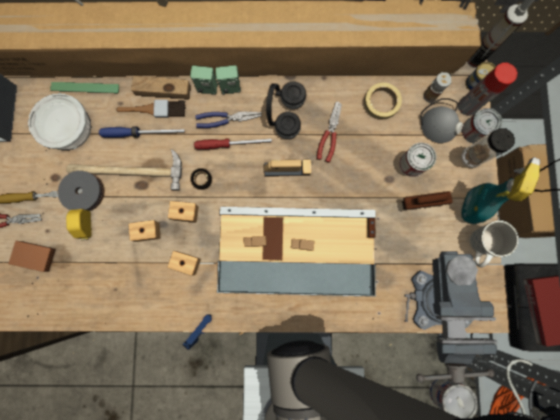

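View pics/side0.png

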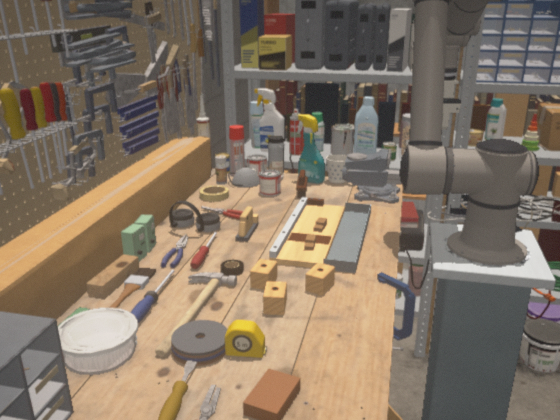

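The top view shows the board at cols 219–375 and rows 208–295. There are three blocks at (182,211), (143,231) and (183,262), and two scraps at (254,241) and (302,244). The stick is at (288,168) and the brush at (428,201). The side view agrees. Next I'll measure poses from depth.

```bash
cat > seg.py <<'E'
from h import *
def rect(W,u0,u1,v0,v1,zlo,zhi):
    S=W[v0:v1,u0:u1].reshape(-1,3); S=S[(S[:,2]>zlo)&(S[:,2]<zhi)]
    if len(S)<5: return None
    (c,s,a)=cv2.minAreaRect(S[:,:2].astype(np.float32))
    if s[0]>s[1]: a+=90; s=s[::-1]
    # long axis angle vs world y, deg (ccw)
    a=(a+90)%180-90
    return np.round([*c,*s,a,np.median(S[:,2]),len(S)],1)
E
python3 - <<'E'
from seg import *
W=np.load('top0.npy')
for n,b in dict(b1=(165,202,198,226,44,55),b2=(125,162,218,245,44,55),b3=(165,202,248,278,44,55),s1=(240,270,232,250,27,45),s2=(288,316,235,253,27,45),stick_web=(262,315,155,180,60,80),stick_all=(262,315,155,180,8,80),brush_rib=(395,460,185,215,60,85),brush_all=(395,460,185,215,15,85),
 fence=(215,380,204,222,30,50),stop=(362,380,215,240,30,50),tin=(400,440,140,178,70,85),tape=(188,214,166,192,12,30),trough=(215,380,262,300,-5,9),bed=(215,380,205,270,14,23),vice=(400,500,250,330,40,400)).items():
    print(n,rect(W,*b))
# fence edges fit
S=W[204:222,215:380].reshape(-1,3);S=S[(S[:,2]>33)&(S[:,2]<45)]
l=cv2.fitLine(S[:,:2].astype(np.float32),cv2.DIST_HUBER,0,.01,.01).ravel();print('fence line',l,np.degrees(np.arctan2(-l[0],l[1])))
S=W[215:380,395:480].reshape(-1,3)
c=cv2.imread('pics/top0.png')
cv2.imwrite('pics/c0.png',cv2.resize(c[140:310,120:400],None,fx=2.8,fy=2.8,interpolation=cv2.INTER_CUBIC))
E
```

```text
b1 [561.9 330.8  48.2  70.8  -5.   49.  461. ]
b2 [508.5 433.4  48.4  71.    7.7  48.9 468. ]
b3 [423.3 322.5  48.4  70.3 -18.1  49.  487. ]
s1 [481.5 133.   26.4  57.2   1.3  38.9 217. ]
s2 [473.5   5.   25.8  59.5  -6.2  38.7 216. ]
stick_web [687.   50.7  19.4  83.    1.4  72.  243. ]
stick_all [686.9  46.4  36.9 128.8   1.3  38.7 708. ]
brush_rib [ 594.4 -335.2   20.3   84.4    7.9   74.3  248. ]
brush_all [ 594.2 -335.    36.3  130.4    7.7   45.1  640. ]
fence [ 557.2   19.    31.4  417.7   -1.7   38.6 1217. ]
stop [ 522.9 -173.5   32.5   60.8  -88.1   38.5  178. ]
tin [ 706.2 -309.7   76.1   76.7   -2.1   73.9  577. ]
tape [658.2 287.4  57.3  59.9 -44.3  19.1 255. ]
trough [3.765e+02 1.730e+01 1.000e+02 4.520e+02 2.000e-01 3.200e+00 5.666e+03]
bed [4.824e+02 2.080e+01 1.474e+02 4.201e+02 6.000e-01 1.870e+01 6.326e+03]
vice [ 362.6 -402.5  194.7  249.5    6.4  140.1 3657. ]
fence line [2.3056209e-02 9.9973416e-01 5.6024731e+02 1.6701035e+01] -1.3211404
```

View pics/c0.png

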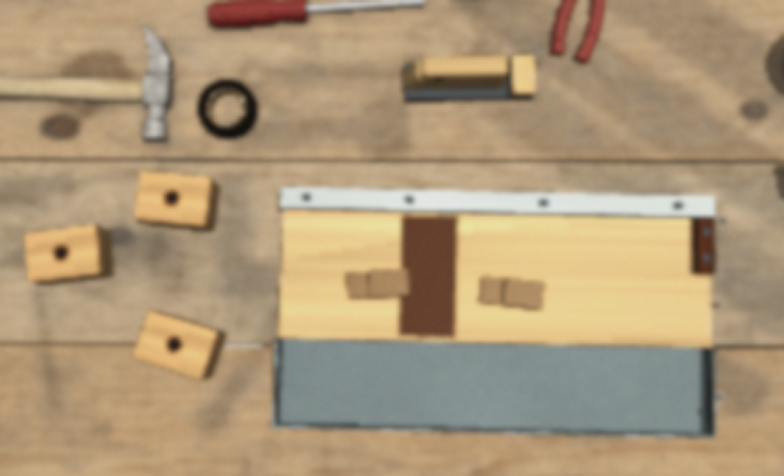

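The crop shows the fence, the stop at the right, two scraps, three blocks, and the stick with its nose to the right. The board yaw is about -1.3°. I'll refine the board frame and check the clearances at the vice.

```bash
python3 - <<'E'
from h import *
W=np.load('top0.npy')
S=W.reshape(-1,3); S=S[~np.isnan(S[:,2])]
def box(x0,x1,y0,y1,z0): 
    m=(S[:,0]>x0)&(S[:,0]<x1)&(S[:,1]>y0)&(S[:,1]<y1)&(S[:,2]>z0); return S[m]
for x0,x1 in((250,330),(330,400),(400,440),(440,480),(480,520),(520,560)):
    q=box(x0,x1,-450,-230,20); print(x0,x1,len(q), q[:,2].max() if len(q) else 0, q[:,1].max() if len(q) else 0)
q=box(540,660,-600,-405,40); print('bottle',q.min(0),q.max(0)) 
# board edges in trial frame
a=np.radians(-1.3);R=np.array([[np.cos(a),-np.sin(a)],[np.sin(a),np.cos(a)]])
B=(S[:,:2]-[497.7,15.9])@R
def prof(m,ax,lab):
    for lo in np.linspace(-180,190,5)[:-1] if ax==0 else [-60,-20,20]:
        o=1-ax; k=m&(B[:,o]>lo)&(B[:,o]<lo+(90 if ax==0 else 35)); print(lab,round(lo),np.percentile(B[k,ax],[1,99]).round(1))
near=(abs(B[:,0])<160)&(abs(B[:,1])<230)
prof(near&(S[:,2]>33)&(S[:,2]<45)&(B[:,0]>45),0,'fence x')
prof(near&(abs(S[:,2]-18)<3)&(B[:,0]<30),0,'bed x')
prof(near&(abs(S[:,2]-18.5)<3),1,'bed y')
E
```

```text
250 330 1686 160.76563083934806 -265.7764027402252
330 400 1774 155.80298074983259 -265.1968346426128
400 440 696 145.71444005532956 -331.0098900731703
440 480 162 128.94245786028685 -267.68050187137425
480 520 48 96.10421796083735 -445.6494601279984
520 560 157 107.08120889368142 -435.3713484421659
bottle [ 540.0468356  -504.84010006   40.03673542] [ 653.67613034 -435.69447992  253.94423606]
fence x -180 [53.8 73.7]
fence x -88 [53.6 72.8]
fence x 5 [53. 73.]
fence x 98 [52.6 72.6]
bed x -180 [-70.5  29.2]
bed x -88 [-71.   29.3]
bed x 5 [-70.8  28.7]
bed x 98 [-71.3  28.7]
bed y -60 [-201.8  208.8]
bed y -20 [-199.5  210.3]
bed y 20 [-186.2  208.9]
```

```bash
python3 -m pendant '[{"linear":[0,30,60],"twist":10},{"linear":[60,50,100],"twist":20},{"linear":[120,70,100],"twist":30},{"linear":[180,90,100],"twist":40},{"linear":[240,110,100],"twist":50},{"linear":[300,130,100],"twist":60},{"linear":[360,150,100],"twist":70},{"linear":[420,165,100],"twist":80},{"linear":[461.5,172.8,100],"twist":83.3},{"linear":[461.5,172.8,60],"twist":83.3},{"linear":[461.5,172.8,0],"twist":83.3},{"linear":[461.5,172.8,-60],"twist":83.3},{"linear":[461.5,172.8,-60],"twist":83.3},{"linear":[461.5,172.8,-60],"twist":83.3}]' 0
python3 - <<'E'
from h import *
cap('top','t1.png')
E
```

```text
time: 1.85
tool_pos: [595.5, -336.0, 143.3]
tcp_rot: [3.139, -0.003, 0.139]
contact_force: [0.7, 1.7, 1.2]
grip_width: 91.9
```

```bash
python3 -m pendant '[{"linear":[0,0,-50],"twist":0},{"linear":[0,0,-85],"twist":0},{"linear":[0,0,-94],"twist":0},{"linear":[0,0,-94],"twist":0},{"linear":[0,0,-94],"twist":0}]' 0
python3 -m pendant '[{"linear":[0,0,0],"twist":0},{"linear":[0,0,0],"twist":0},{"linear":[0,0,0],"twist":0},{"linear":[0,0,0],"twist":0},{"linear":[0,0,0],"twist":0},{"linear":[0,0,0],"twist":0}]' 255
python3 -m pendant '[{"linear":[0,0,20],"twist":0},{"linear":[0,0,50],"twist":0},{"linear":[0,0,90],"twist":0},{"linear":[0,0,100],"twist":0},{"linear":[0,0,100],"twist":0}]'
```

```text
time: 2.52
tool_pos: [595.7, -336.1, 49.5]
tcp_rot: [3.138, -0.003, 0.139]
contact_force: [-0.1, -0.5, -0.0]
grip_width: 91.7
time: 3.28
tool_pos: [594.3, -335.1, 46.6]
tcp_rot: [-3.141, 0.0, 0.139]
contact_force: [-0.1, 0.1, 0.4]
grip_width: 36.7
time: 3.9
tool_pos: [594.4, -335.2, 146.8]
tcp_rot: [3.141, -0.001, 0.139]
contact_force: [-0.9, -0.0, -0.2]
grip_width: 0.7
```

The fingers were still closing when I lifted, so it gripped nothing. I'll recheck the brush before retrying.

```bash
python3 -m pendant '[{"linear":[-100,150,40],"twist":0},{"linear":[-100,150,40],"twist":0},{"linear":[-100,150,40],"twist":0},{"linear":[-100,150,40],"twist":0}]' 0
python3 - <<'E'
from seg import *
W=cap('top','t2.png')['W']
print(rect(W,395,460,185,215,60,85),rect(W,395,460,185,215,15,85)); print(bot.get_obs()['tool_pos'])
E
```

```text
time: 4.4
tool_pos: [492.0, -181.9, 186.3]
tcp_rot: [-3.14, 0.002, 0.142]
contact_force: [1.0, -0.8, 0.1]
grip_width: 36.1
None None
[ 493.4229948  -183.73495427  186.17655169]
```

```bash
python3 -m pendant '[{"linear":[-40,170,0],"twist":0},{"linear":[-40,170,0],"twist":0},{"linear":[-40,170,0],"twist":0},{"linear":[-40,170,0],"twist":0},{"linear":[-40,170,0],"twist":0}]' 0
python3 - <<'E'
from seg import *
W=cap('top','t3.png')['W']
print(rect(W,395,460,185,215,60,85),rect(W,395,460,185,215,15,85)); print(bot.get_obs()['tool_pos'])
E
```

```text
time: 5.08
tool_pos: [455.1, -16.0, 186.0]
tcp_rot: [3.141, 0.001, 0.139]
contact_force: [0.7, 0.5, -0.1]
grip_width: 89.2
[ 594.  -334.4   20.1   83.7    7.9   74.3  254. ] [ 594.4 -334.6   36.1  129.1    7.8   45.1  642. ]
[455.04951219 -16.37447719 186.08729627]
```

```bash
python3 -m pendant '[{"linear":[25,-55,0],"twist":0},{"linear":[50,-110,0],"twist":0},{"linear":[75,-165,0],"twist":0},{"linear":[100,-220,0],"twist":0},{"linear":[125,-275,0],"twist":0},{"linear":[140,-320,0],"twist":0},{"linear":[140,-320,0],"twist":0},{"linear":[140,-320,0],"twist":0},{"linear":[140,-320,-60],"twist":0},{"linear":[140,-320,-115],"twist":0},{"linear":[140,-320,-140],"twist":0},{"linear":[140,-320,-140],"twist":0},{"linear":[140,-320,-140],"twist":0}]' 0
python3 -m pendant '[{"linear":[0,0,0],"twist":0},{"linear":[0,0,0],"twist":0},{"linear":[0,0,0],"twist":0},{"linear":[0,0,0],"twist":0},{"linear":[0,0,0],"twist":0},{"linear":[0,0,0],"twist":0},{"linear":[0,0,0],"twist":0},{"linear":[0,0,0],"twist":0},{"linear":[0,0,0],"twist":0},{"linear":[0,0,0],"twist":0},{"linear":[0,0,0],"twist":0}]' 255
```

```text
time: 6.75
tool_pos: [595.3, -335.3, 48.8]
tcp_rot: [3.14, -0.002, 0.139]
contact_force: [0.8, 0.3, 0.6]
grip_width: 91.8
time: 8.12
tool_pos: [594.3, -335.1, 46.7]
tcp_rot: [-3.142, 0.0, 0.139]
contact_force: [-0.1, 0.1, -0.4]
grip_width: 18.7
```

```bash
python3 -m pendant '[{"linear":[0,0,20],"twist":0},{"linear":[0,0,55],"twist":0},{"linear":[0,0,90],"twist":0},{"linear":[-10,45,90],"twist":-2},{"linear":[-20,90,90],"twist":-4},{"linear":[-30,135,90],"twist":-6},{"linear":[-40,180,90],"twist":-8},{"linear":[-50,225,90],"twist":-9},{"linear":[-60,270,90],"twist":-9},{"linear":[-68,315,90],"twist":-9},{"linear":[-71.4,340,90],"twist":-9},{"linear":[-71.4,340,90],"twist":-9},{"linear":[-71.4,340,60],"twist":-9},{"linear":[-71.4,340,40],"twist":-9},{"linear":[-71.4,340,40],"twist":-9},{"linear":[-71.4,340,40],"twist":-9}]'
python3 - <<'E'
from h import *
cap('side','s1.png'); c=cv2.imread('pics/s1.png'); cv2.imwrite('pics/c1.png',cv2.resize(c[150:300,200:400],None,fx=3,fy=3))
E
```

```text
time: 10.12
tool_pos: [523.6, 4.2, 87.4]
tcp_rot: [3.141, -0.001, -0.019]
contact_force: [-0.6, -0.7, -1.0]
grip_width: 18.7
```

View pics/c1.png

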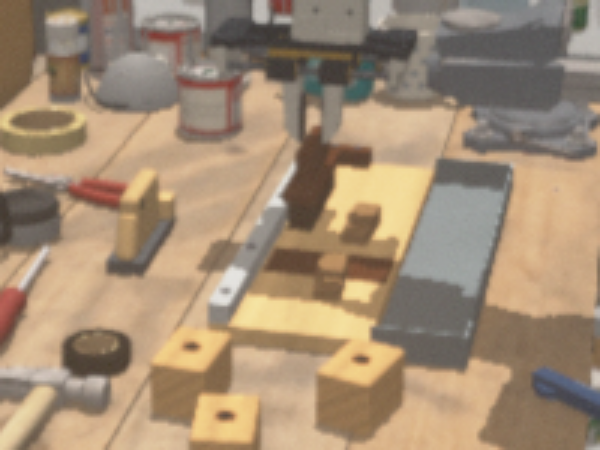

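The brush is held upright over the bed behind the right-hand scrap. I'll lower it and sweep.

```bash
python3 -m pendant '[{"linear":[0,0,-15],"twist":0},{"linear":[0,0,-21],"twist":0},{"linear":[0,0,-21],"twist":0},{"linear":[-10,0,-21],"twist":0},{"linear":[-20,0,-21],"twist":0},{"linear":[-28,0,-21],"twist":0},{"linear":[-36,0,-21],"twist":0},{"linear":[-44,1,-21],"twist":0},{"linear":[-52,1,-21],"twist":0},{"linear":[-60,1,-21],"twist":0},{"linear":[-68,1,-21],"twist":0},{"linear":[-76,1,-21],"twist":0},{"linear":[-84,1,-21],"twist":0},{"linear":[-92,2,-21],"twist":0},{"linear":[-98,2,-21],"twist":0},{"linear":[-104,2,-21],"twist":0},{"linear":[-104,2,-21],"twist":0}]'
python3 -m pendant '[{"linear":[0,0,30],"twist":0},{"linear":[10,20,60],"twist":0},{"linear":[50,50,60],"twist":0},{"linear":[90,90,60],"twist":0},{"linear":[104,126,60],"twist":0},{"linear":[104,126,60],"twist":0},{"linear":[104,126,60],"twist":0}]'
python3 - <<'E'
from seg import *
c=cap('top','t4.png');cv2.imwrite('pics/c2.png',cv2.resize(c['frame'][140:310,120:400],None,fx=2.8,fy=2.8))
E
```

```text
time: 12.3
tool_pos: [418.6, 6.9, 65.8]
tcp_rot: [3.142, 0.0, -0.018]
contact_force: [0.7, -0.0, -1.4]
grip_width: 18.8
time: 13.18
tool_pos: [522.5, 132.6, 125.4]
tcp_rot: [3.141, 0.001, -0.018]
contact_force: [0.1, -0.1, -1.0]
grip_width: 18.6
```

View pics/c2.png

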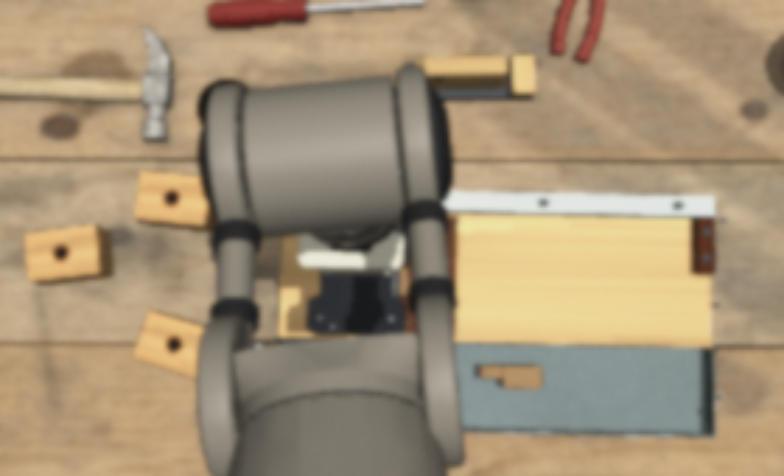

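Scrap 2 is in the trough at crop (510,376). Now the second one, then I'll put the brush back.

```bash
python3 -m pendant '[{"linear":[0,0,-30],"twist":0},{"linear":[0,0,-55],"twist":0},{"linear":[0,0,-60],"twist":0},{"linear":[-10,0,-60],"twist":0},{"linear":[-20,0,-60],"twist":0},{"linear":[-28,0,-60],"twist":0},{"linear":[-36,0,-60],"twist":0},{"linear":[-44,1,-60],"twist":0},{"linear":[-52,1,-60],"twist":0},{"linear":[-60,1,-60],"twist":0},{"linear":[-68,1,-60],"twist":0},{"linear":[-76,1,-60],"twist":0},{"linear":[-84,1,-60],"twist":0},{"linear":[-92,2,-60],"twist":0},{"linear":[-98,2,-60],"twist":0},{"linear":[-104,2,-60],"twist":0},{"linear":[-104,2,-60],"twist":0},{"linear":[-104,2,-30],"twist":0},{"linear":[-104,2,0],"twist":0}]'
python3 -m pendant '[{"linear":[30,-40,0],"twist":0},{"linear":[60,-80,10],"twist":0},{"linear":[85,-125,10],"twist":1},{"linear":[105,-170,10],"twist":2},{"linear":[120,-215,10],"twist":3},{"linear":[135,-260,10],"twist":4},{"linear":[150,-305,10],"twist":5},{"linear":[160,-350,10],"twist":6},{"linear":[170,-400,10],"twist":7},{"linear":[175.4,-440,10],"twist":9},{"linear":[175.4,-468,10],"twist":9},{"linear":[175.4,-468,10],"twist":9},{"linear":[175.4,-468,-30],"twist":9},{"linear":[175.4,-468,-65],"twist":9},{"linear":[175.4,-468,-76],"twist":9},{"linear":[175.4,-468,-78.5],"twist":9},{"linear":[175.4,-468,-78.5],"twist":9}]'
python3 - <<'E'
from seg import *
c=cap('top','t5.png');cv2.imwrite('pics/c3.png',cv2.resize(c['frame'][140:310,120:400],None,fx=2.8,fy=2.8))
E
```

```text
time: 15.6
tool_pos: [418.9, 134.8, 126.3]
tcp_rot: [3.141, 0.001, -0.018]
contact_force: [0.3, 0.5, -1.1]
grip_width: 18.9
time: 17.73
tool_pos: [595.1, -333.3, 48.6]
tcp_rot: [3.14, -0.002, 0.139]
contact_force: [-0.2, -0.4, -1.3]
grip_width: 18.7
```

View pics/c3.png

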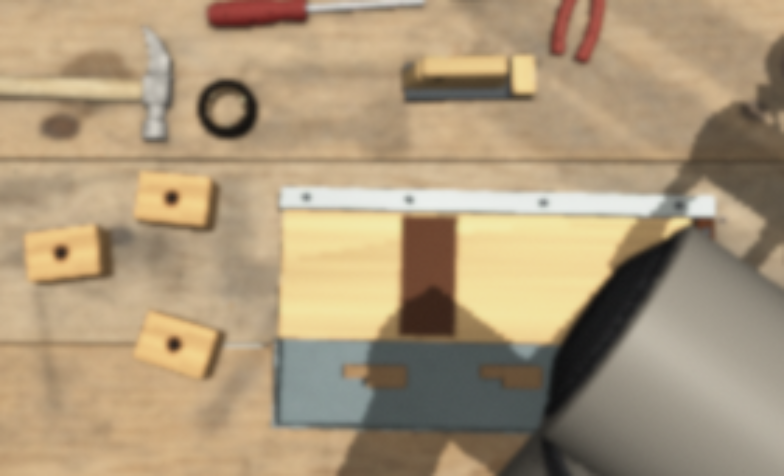

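Both scraps lie in the trough, at crop (375,376) and (510,376). I'll release the brush and go to block 1.

```bash
python3 -m pendant '[{"linear":[0,0,0],"twist":0},{"linear":[0,0,0],"twist":0},{"linear":[0,0,0],"twist":0},{"linear":[0,0,0],"twist":0},{"linear":[0,0,0],"twist":0},{"linear":[0,0,40],"twist":0},{"linear":[0,0,90],"twist":0},{"linear":[0,50,133],"twist":-2},{"linear":[-5,110,133],"twist":-4},{"linear":[-10,170,133],"twist":-6},{"linear":[-10,230,133],"twist":-8},{"linear":[-15,290,133],"twist":-10},{"linear":[-20,350,133],"twist":-12},{"linear":[-25,410,133],"twist":-13},{"linear":[-30,470,133],"twist":-13},{"linear":[-32.5,530,133],"twist":-13},{"linear":[-32.5,590,133],"twist":-13},{"linear":[-32.5,640,133],"twist":-13},{"linear":[-32.5,664,133],"twist":-13},{"linear":[-32.5,664,110],"twist":-13}]' 0
python3 -m pendant '[{"linear":[0,0,0],"twist":0},{"linear":[0,0,-60],"twist":0},{"linear":[0,0,-110],"twist":0},{"linear":[0,0,-132],"twist":0},{"linear":[0,0,-132],"twist":0},{"linear":[0,0,-132],"twist":0}]'
python3 - <<'E'
from seg import *
W=cap('top','t6.png')['W']
print(rect(W,395,460,185,215,60,85),rect(W,395,460,185,215,15,85))
E
python3 -m pendant '[{"linear":[0,0,0],"twist":0},{"linear":[0,0,0],"twist":0},{"linear":[0,0,0],"twist":0},{"linear":[0,0,0],"twist":0},{"linear":[0,0,0],"twist":0},{"linear":[0,0,0],"twist":0},{"linear":[0,0,0],"twist":0},{"linear":[0,0,0],"twist":0}]' 255
```

```text
time: 20.27
tool_pos: [562.4, 333.7, 158.5]
tcp_rot: [-3.139, -0.004, -0.085]
contact_force: [0.3, 0.4, 0.2]
grip_width: 91.5
time: 21.02
tool_pos: [563.2, 331.1, 27.2]
tcp_rot: [-3.14, -0.003, -0.089]
contact_force: [0.0, 0.1, -0.6]
grip_width: 91.5
[ 595.7 -332.4   20.4   83.4    8.4   74.1  253. ] [ 595.7 -332.8   36.3  129.6    7.8   45.   641. ]
time: 22.08
tool_pos: [561.9, 330.9, 25.2]
tcp_rot: [3.142, -0.0, -0.088]
contact_force: [-0.7, -0.3, -0.8]
grip_width: 16.6
```

```bash
python3 - <<'E'
from seg import *
c=cap('side','s2.png');cv2.imwrite('pics/c4.png',cv2.resize(c['frame'][200:330,200:380],None,fx=3,fy=3))
E
```

```text
(no output)
```

View pics/c4.png

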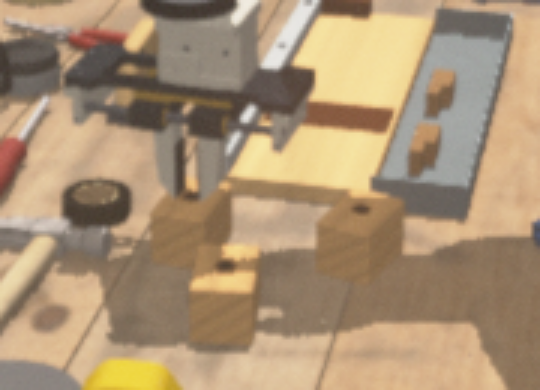

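```bash
python3 - <<'E'
from seg import *
for f in('side',):
    W0=np.load('side0.npy'); W1=cap('side')['W']
    for W in(W0,W1):
        for b in((248,280,255,282),(262,292,278,300),(300,340,255,285)):
            print(rect(W,b[0],b[1],b[2],b[3],42,54))
print(bot.get_obs()['tool_pos'],bot.get_obs()['grip_width'])
E
python3 -m pendant '[{"linear":[0,0,0],"twist":0},{"linear":[0,0,0],"twist":0}]'
```

```text
[562.2 334.   49.6  73.6  -6.5  46.1 284. ]
[508.4 437.   47.7  73.    8.4  46.  350. ]
[423.1 325.8  49.7  74.6 -16.5  45.8 298. ]
[561.2 335.1  48.9  71.9  -4.3  45.9 231. ]
[507.9 436.2  48.4  76.7   9.   46.1 355. ]
[423.2 325.8  49.9  77.7 -16.8  46.  305. ]
[561.84227141 330.85911326  25.21552766] 8.31894882618895
time: 22.42
tool_pos: [561.8, 330.8, 25.2]
tcp_rot: [3.142, -0.0, -0.088]
contact_force: [0.5, -0.2, 0.1]
grip_width: 0.5
```

```bash
python3 - <<'E'
from seg import *
c=cap('side','s3.png'); R,t=c['R'],c['t']
def pr(p):
    q=R@np.array(p)+t; return (c['cx']+c['fx']*q[0]/q[2]).round(),(c['cy']+c['fy']*q[1]/q[2]).round()
for z in(25,48,72,100): print(z,pr((561.8,330.8,z)))
W=c['W']
for v in range(225,275,4): print(v,[tuple(W[v,u].round()) for u in (252,258,262,266,272)])
cv2.imwrite('pics/c5.png',cv2.resize(c['frame'][200:300,220:320],None,fx=6,fy=6,interpolation=cv2.INTER_CUBIC))
E
```

```text
25 (np.float64(264.0), np.float64(273.0))
48 (np.float64(263.0), np.float64(265.0))
72 (np.float64(263.0), np.float64(256.0))
100 (np.float64(263.0), np.float64(246.0))
225 [(np.float64(580.0), np.float64(359.0), np.float64(164.0)), (np.float64(566.0), np.float64(356.0), np.float64(164.0)), (np.float64(556.0), np.float64(359.0), np.float64(167.0)), (np.float64(547.0), np.float64(356.0), np.float64(167.0)), (np.float64(533.0), np.float64(355.0), np.float64(167.0))]
229 [(np.float64(582.0), np.float64(354.0), np.float64(152.0)), (np.float64(566.0), np.float64(358.0), np.float64(155.0)), (np.float64(557.0), np.float64(355.0), np.float64(155.0)), (np.float64(545.0), np.float64(362.0), np.float64(159.0)), (np.float64(532.0), np.float64(361.0), np.float64(160.0))]
233 [(np.float64(582.0), np.float64(353.0), np.float64(141.0)), (np.float64(568.0), np.float64(353.0), np.float64(143.0)), (np.float64(558.0), np.float64(352.0), np.float64(143.0)), (np.float64(547.0), np.float64(356.0), np.float64(146.0)), (np.float64(531.0), np.float64(361.0), np.float64(150.0))]
237 [(np.float64(579.0), np.flo
[... 2231 characters left out ...]
loat64(556.0), np.float64(326.0), np.float64(46.0)), (np.float64(542.0), np.float64(322.0), np.float64(45.0))]
269 [(np.float64(585.0), np.float64(350.0), np.float64(43.0)), (np.float64(569.0), np.float64(354.0), np.float64(48.0)), (np.float64(560.0), np.float64(352.0), np.float64(47.0)), (np.float64(552.0), np.float64(344.0), np.float64(44.0)), (np.float64(539.0), np.float64(335.0), np.float64(41.0))]
273 [(np.float64(582.0), np.float64(361.0), np.float64(39.0)), (np.float64(566.0), np.float64(365.0), np.float64(43.0)), (np.float64(555.0), np.float64(372.0), np.float64(47.0)), (np.float64(546.0), np.float64(366.0), np.float64(46.0)), (np.float64(539.0), np.float64(336.0), np.float64(31.0))]
```

View pics/c5.png

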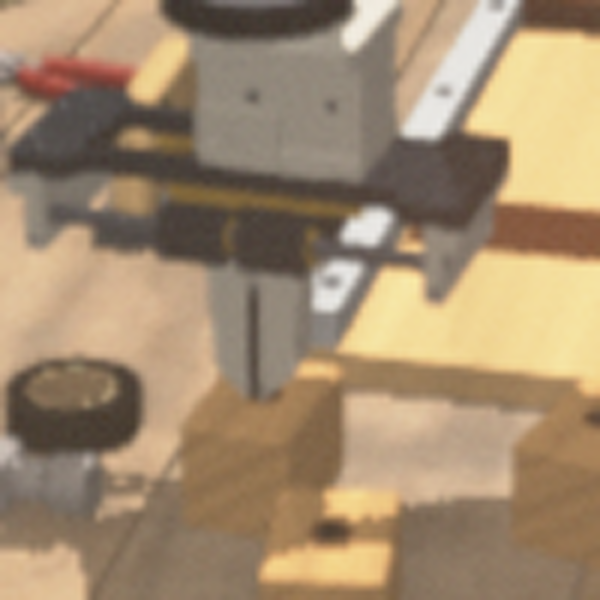

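With the fingers shut, the tips sit at z≈49, just on the block's top, while the reported TCP z is 25. So the tips are about 24 mm higher than reported. I'll reopen, descend with that correction, then close on the block.

```bash
python3 -m pendant '[{"linear":[0,0,8],"twist":0},{"linear":[0,0,8],"twist":0},{"linear":[0,0,8],"twist":0},{"linear":[0,0,8],"twist":0},{"linear":[0,0,8],"twist":0},{"linear":[0,0,8],"twist":0},{"linear":[0,0,8],"twist":0},{"linear":[0,0,8],"twist":0},{"linear":[0,0,8],"twist":0},{"linear":[0,0,0],"twist":0},{"linear":[0,0,-10],"twist":0},{"linear":[0,0,-22],"twist":0},{"linear":[0,0,-22],"twist":0},{"linear":[0,0,-22],"twist":0}]' 0
python3 -m pendant '[{"linear":[0,0,0],"twist":0},{"linear":[0,0,0],"twist":0},{"linear":[0,0,0],"twist":0},{"linear":[0,0,0],"twist":0},{"linear":[0,0,0],"twist":0},{"linear":[0,0,0],"twist":0},{"linear":[0,0,0],"twist":0},{"linear":[0,0,0],"twist":0}]' 255
python3 - <<'E'
from seg import *
c=cap('side','s4.png')
cv2.imwrite('pics/c6.png',cv2.resize(c['frame'][200:300,220:320],None,fx=5,fy=5,interpolation=cv2.INTER_CUBIC))
E
```

```text
time: 24.22
tool_pos: [561.9, 330.9, 3.1]
tcp_rot: [3.142, -0.0, -0.088]
contact_force: [0.6, 0.3, 0.5]
grip_width: 91.7
time: 25.22
tool_pos: [561.9, 330.9, 3.3]
tcp_rot: [-3.142, -0.0, -0.088]
contact_force: [0.7, -0.6, 0.8]
grip_width: 47.9
```

View pics/c6.png

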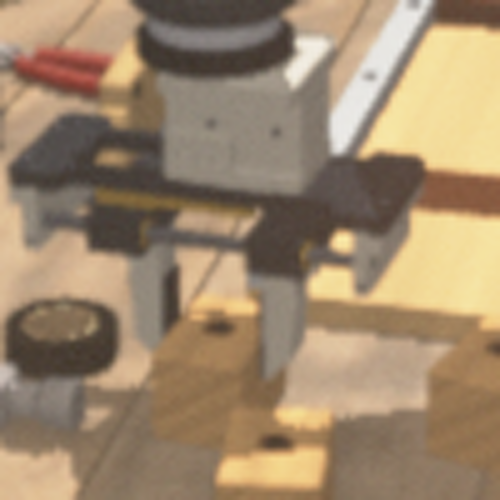

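Block 1 is gripped (47.9 mm). I'll carry it to the infeed.

```bash
python3 -m pendant '[{"linear":[0,0,25],"twist":0},{"linear":[0,0,60],"twist":0},{"linear":[-10,-40,60],"twist":1},{"linear":[-20,-80,60],"twist":2},{"linear":[-30,-120,60],"twist":3},{"linear":[-38,-155,60],"twist":4},{"linear":[-38,-161,60],"twist":4},{"linear":[-38,-161,60],"twist":4},{"linear":[-38,-161,40],"twist":4},{"linear":[-38,-161,24],"twist":4},{"linear":[-38,-161,20],"twist":4},{"linear":[-38,-161,20],"twist":4},{"linear":[-38,-161,20],"twist":4}]'
python3 -m pendant '[{"linear":[2,0,0],"twist":0},{"linear":[3,0,-0.5],"twist":0},{"linear":[4,0,-1],"twist":0},{"linear":[4,0,-1],"twist":0},{"linear":[4,0,-1],"twist":0}]'
```

```text
time: 26.9
tool_pos: [524.3, 170.1, 23.7]
tcp_rot: [-3.141, -0.001, -0.018]
contact_force: [0.6, -0.3, -0.9]
grip_width: 47.9
time: 27.52
tool_pos: [527.8, 169.8, 22.2]
tcp_rot: [3.142, 0.0, -0.018]
contact_force: [0.9, -0.7, -1.7]
grip_width: 47.6
```

```bash
for i in 1 2 3; do python3 -m pendant '[{"linear":[1,0,0],"twist":0},{"linear":[1,0,0],"twist":0},{"linear":[1,0,0],"twist":0}]' | grep -E 'tool|contact'; done
```

```text
tool_pos: [528.8, 169.9, 22.2]
contact_force: [0.3, 0.9, -1.8]
tool_pos: [529.9, 169.9, 22.2]
contact_force: [-0.4, -0.3, -0.8]
tool_pos: [530.1, 169.8, 22.1]
contact_force: [-4.0, -0.9, 0.3]
```

Contact with the fence comes at x≈530, as predicted. I'll release, back off and look at the stick and block.

```bash
python3 -m pendant '[{"linear":[-0.5,0,-0.5],"twist":0},{"linear":[-0.5,0,-0.5],"twist":0},{"linear":[-0.5,0,-0.5],"twist":0},{"linear":[-0.5,0,-0.5],"twist":0},{"linear":[-0.5,0,-0.5],"twist":0},{"linear":[-0.5,0,-0.5],"twist":0},{"linear":[-0.5,0,-0.5],"twist":0},{"linear":[-0.5,0,-0.5],"twist":0},{"linear":[0,0,50],"twist":0},{"linear":[0,0,100],"twist":0},{"linear":[-40,50,120],"twist":0},{"linear":[-60,100,120],"twist":0},{"linear":[-60,130,120],"twist":0},{"linear":[-60,130,120],"twist":0},{"linear":[-60,130,120],"twist":0}]' 0
cat > look.py <<'E'
from seg import *
import sys
c=cap('top',sys.argv[1]); W=c['W']
A=np.radians(-1.2); O=np.array([498.5,15.]); RB=np.array([[np.cos(A),-np.sin(A)],[np.sin(A),np.cos(A)]])
S=W.reshape(-1,3)
def comp(x0,x1,y0,y1,z0,z1,lab,area=80):
    m=((W[...,0]>x0)&(W[...,0]<x1)&(W[...,1]>y0)&(W[...,1]<y1)&(W[...,2]>z0)&(W[...,2]<z1)).astype(np.uint8)
    n,L=cv2.connectedComponents(m)
    for i in range(1,n):
        P=W[L==i]
        if len(P)<area: continue
        (cc,s,a)=cv2.minAreaRect(P[:,:2].astype(np.float32))
        if s[0]>s[1]: a+=90; s=s[::-1]
        b=(np.array(cc)-O)@RB
        print(lab,'world',np.round(cc,1),'size',np.round(s,1),'yaw',round((a+90)%180-90,1),'board',b.round(1),'z',round(float(np.median(P[:,2])),1),len(P))
comp(585,760,-150,250,62,80,'stickweb',60)
comp(585,760,-150,250,8,80,'stickall')
comp(495,552,-180,230,59,72,'blk on bed')
comp(390,620,290,500,42,56,'blk bench')
comp(330,430,-200,240,12,50,'scrap?',40)
comp(560,630,-420,-260,60,85,'brush')
print(bot.get_obs()['tool_pos'])
E
python3 look.py t7.png
```

```text
time: 30.52
tool_pos: [470.8, 299.2, 142.0]
tcp_rot: [3.141, 0.0, -0.018]
contact_force: [0.0, 0.2, -0.4]
grip_width: 91.5
stickweb world [686.9  50.6] size [19.1 83. ] yaw 0.5 board [187.6  39.5] z 72.1 237
stickall world [735.  -77.1] size [15.6 53.2] yaw 70.3 board [238.4 -87.2] z 14.2 93
stickall world [686.6  46.4] size [ 37.4 128.5] yaw 1.0 board [187.4  35.3] z 37.7 716
blk on bed world [527.9 170. ] size [45.3 69.3] yaw 0.1 board [ 26.1 155.6] z 66.6 464
blk bench world [418.7 302.6] size [26.8 56.4] yaw -83.8 board [-85.9 285.9] z 48.8 167
scrap? world [383.4  21.6] size [ 92.  419.8] yaw 0.1 board [-115.2    4.2] z 23.4 636
scrap? world [393.8 134.9] size [21.1 56.5] yaw 0.2 board [-107.2  117.7] z 29.7 165
scrap? world [394.2   5.5] size [21.1 58.9] yaw 0.2 board [-104.   -11.7] z 29.6 165
brush world [ 595.7 -332.8] size [20.5 84.5] yaw 7.7 board [ 104.5 -345.7] z 74.1 257
[470.93593236 298.93044228 142.03084597]
```

```bash
python3 -m pendant '[{"linear":[40,-45,0],"twist":1},{"linear":[80,-90,0],"twist":2},{"linear":[120,-135,0],"twist":2},{"linear":[160,-180,0],"twist":2},{"linear":[200,-225,0],"twist":2},{"linear":[216,-250,0],"twist":2},{"linear":[216,-250,0],"twist":2},{"linear":[216,-250,-50],"twist":2},{"linear":[216,-250,-105],"twist":2},{"linear":[216,-250,-128],"twist":2},{"linear":[216,-250,-128],"twist":2},{"linear":[216,-250,-128],"twist":2}]' 0
python3 -m pendant '[{"linear":[0,0,0],"twist":0},{"linear":[0,0,0],"twist":0},{"linear":[0,0,0],"twist":0},{"linear":[0,0,0],"twist":0},{"linear":[0,0,0],"twist":0},{"linear":[0,0,0],"twist":0},{"linear":[0,0,0],"twist":0},{"linear":[0,0,0],"twist":0},{"linear":[0,0,0],"twist":0},{"linear":[0,0,0],"twist":0},{"linear":[0,0,0],"twist":0}]' 255
```

```text
time: 32.08
tool_pos: [687.6, 50.1, 16.0]
tcp_rot: [3.142, -0.002, 0.017]
contact_force: [0.1, 0.1, 0.2]
grip_width: 91.6
time: 33.45
tool_pos: [686.7, 49.9, 14.0]
tcp_rot: [3.142, 0.0, 0.017]
contact_force: [-0.2, 0.9, -2.0]
grip_width: 19.6
```

```bash
python3 -m pendant '[{"linear":[0,0,25],"twist":0},{"linear":[0,0,60],"twist":0},{"linear":[0,30,85],"twist":0},{"linear":[-25,75,85],"twist":-1},{"linear":[-50,115,85],"twist":-2},{"linear":[-75,155,85],"twist":-2},{"linear":[-105,190,85],"twist":-2},{"linear":[-135,225,85],"twist":-2},{"linear":[-155,240,85],"twist":-2},{"linear":[-155,240,85],"twist":-2},{"linear":[-155,240,50],"twist":-2},{"linear":[-155,240,27],"twist":-2},{"linear":[-155,240,20],"twist":-2},{"linear":[-155,240,20],"twist":-2},{"linear":[-155,240,20],"twist":-2}]'
python3 - <<'E'
from seg import *
c=cap('side','s5.png')
cv2.imwrite('pics/c7.png',cv2.resize(c['frame'][180:300,220:370],None,fx=4,fy=4,interpolation=cv2.INTER_CUBIC))
E
```

```text
time: 35.33
tool_pos: [532.9, 289.8, 35.4]
tcp_rot: [-3.141, -0.002, -0.019]
contact_force: [-0.0, 0.5, -1.4]
grip_width: 19.5
```

View pics/c7.png

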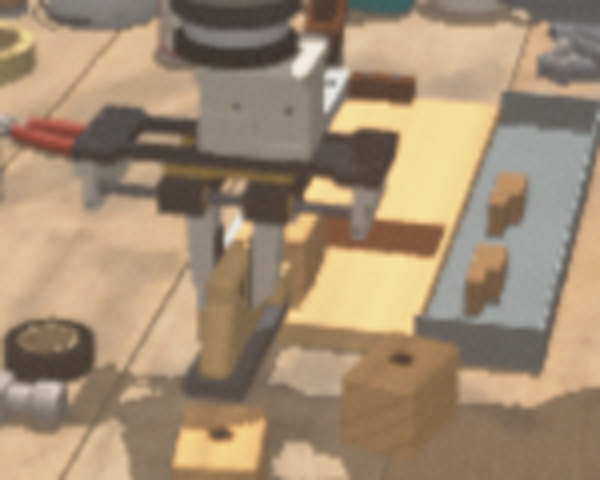

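The stick hangs over the infeed end behind block 1, in line with it. Feeding now.

```bash
python3 -m pendant '[{"linear":[0,-8,-0.5],"twist":0},{"linear":[0,-16,-0.5],"twist":0},{"linear":[0,-26,-0.5],"twist":0},{"linear":[0,-38,-0.5],"twist":0},{"linear":[0,-50,-0.5],"twist":0},{"linear":[0,-62,-0.5],"twist":0},{"linear":[-0.5,-74,-0.5],"twist":0},{"linear":[-0.5,-86,-0.5],"twist":0},{"linear":[-1,-98,-0.5],"twist":0}]'
python3 -m pendant '[{"linear":[0,-12,0],"twist":0},{"linear":[0,-24,0],"twist":0},{"linear":[-0.5,-36,0],"twist":0},{"linear":[-1,-48,0],"twist":0},{"linear":[-1,-60,0],"twist":0},{"linear":[-1,-72,0],"twist":0},{"linear":[-1.5,-84,0],"twist":0},{"linear":[-1.5,-96,0],"twist":0},{"linear":[-2,-108,0],"twist":0},{"linear":[-2,-120,0],"twist":0},{"linear":[-2.5,-132,0],"twist":0},{"linear":[-2.5,-144,0],"twist":0},{"linear":[-3,-156,0],"twist":0},{"linear":[-3,-168,0],"twist":0},{"linear":[-3,-180,0],"twist":0},{"linear":[-3.5,-192,0],"twist":0},{"linear":[-3.5,-204,0],"twist":0},{"linear":[-4,-212,0],"twist":0},{"linear":[-4,-217,0],"twist":0},{"linear":[-4,-217,0],"twist":0}]'
python3 look.py t8.png | grep -E 'blk|\['
```

```text
time: 36.5
tool_pos: [530.9, 191.0, 33.7]
tcp_rot: [3.141, -0.0, -0.018]
contact_force: [-0.4, 0.6, -2.7]
grip_width: 20.3
time: 39.0
tool_pos: [526.9, -25.5, 33.7]
tcp_rot: [3.141, -0.0, -0.019]
contact_force: [0.2, 0.6, -2.3]
grip_width: 19.9
stickall world [735.4 -77.3] size [15.7 55.1] yaw 70.3 board [238.8 -87.3] z 13.1 95
blk bench world [508.5 433.2] size [47.9 71.2] yaw 8.1 board [  1.3 418.3] z 48.6 473
blk bench world [423.1 323.3] size [48.1 71.1] yaw -16.8 board [-81.9 306.6] z 48.9 474
scrap? world [352.7 156.9] size [ 74.4 195.9] yaw -25.5 board [-148.7  138.9] z 31.0 169
scrap? world [ 384.1 -168.7] size [40.4 92.4] yaw 87.7 board [-110.5 -186.1] z 30.2 123
scrap? world [393.8 135.1] size [21.1 56.6] yaw 0.2 board [-107.2  117.8] z 29.5 164
brush world [ 595.6 -332.8] size [20.1 82.7] yaw 8.4 board [ 104.4 -345.7] z 74.1 255
[526.86621475 -25.20661134  33.72269793]
```

```bash
python3 -m pendant '[{"linear":[0,10,0],"twist":0},{"linear":[0,15,30],"twist":0},{"linear":[0,20,70],"twist":0},{"linear":[40,35,75],"twist":0},{"linear":[80,50,75],"twist":0},{"linear":[120,65,75],"twist":0},{"linear":[160,75,75],"twist":0},{"linear":[160,75,75],"twist":0},{"linear":[160,75,30],"twist":0},{"linear":[160,75,-5],"twist":0},{"linear":[160,75,-17],"twist":0},{"linear":[160,75,-19],"twist":0},{"linear":[160,75,-19],"twist":0}]'
python3 -m pendant '[{"linear":[0,0,0],"twist":0},{"linear":[0,0,0],"twist":0},{"linear":[0,0,0],"twist":0},{"linear":[0,0,0],"twist":0},{"linear":[0,0,0],"twist":0},{"linear":[0,0,0],"twist":0},{"linear":[0,0,0],"twist":0},{"linear":[0,0,40],"twist":0},{"linear":[0,0,90],"twist":0},{"linear":[-40,45,125],"twist":0},{"linear":[-80,90,125],"twist":-3},{"linear":[-120,135,125],"twist":-6},{"linear":[-150,180,125],"twist":-9},{"linear":[-190,225,125],"twist":-12},{"linear":[-230,260,125],"twist":-15},{"linear":[-264,273,125],"twist":-16},{"linear":[-264,273,125],"twist":-16},{"linear":[-264,273,125],"twist":-16}]' 0
python3 look.py t9.png; python3 - <<'E'
import cv2
c=cv2.imread('pics/t9.png');cv2.imwrite('pics/c8.png',cv2.resize(c[140:310,120:400],None,fx=2.8,fy=2.8))
E
```

```text
time: 40.67
tool_pos: [687.6, 50.0, 16.2]
tcp_rot: [3.142, -0.002, -0.018]
contact_force: [-0.2, 0.3, -1.4]
grip_width: 19.6
time: 42.92
tool_pos: [423.6, 322.8, 140.0]
tcp_rot: [-3.141, -0.001, -0.297]
contact_force: [0.1, -0.4, -0.1]
grip_width: 91.8
stickweb world [686.7  51.8] size [20.  80.6] yaw -0.8 board [187.4  40.8] z 72.1 241
stickall world [753.1 228.6] size [13.8 42.8] yaw -0.1 board [250.  218.8] z 22.2 82
stickall world [734.4 -77.2] size [15.  53.8] yaw 68.9 board [237.8 -87.2] z 13.8 93
stickall world [686.2  46.3] size [ 38.  129.1] yaw -1.0 board [187.   35.3] z 37.7 718
blk on bed world [ 523.7 -129. ] size [47.5 69.2] yaw -1.8 board [  28.2 -143.4] z 66.6 484
blk bench world [421.  316.9] size [47.6 59.3] yaw -18.0 board [-83.8 300.3] z 48.7 390
scrap? world [383.8  21.6] size [ 92.1 420.2] yaw -0.1 board [-114.8    4.2] z 23.8 638
scrap? world [393.8 135. ] size [21.1 56.4] yaw 0.2 board [-107.2  117.7] z 29.4 162
scrap? world [394.3   5.5] size [21.1 58.8] yaw 0.2 board [-104.   -11.7] z 29.4 165
brush world [ 595.4 -332.5] size [20.4 83.5] yaw 8.5 board [ 104.2 -345.4] z 74.0 256
[423.91197505 322.54936491 139.9104751 ]
```

View pics/c8.png

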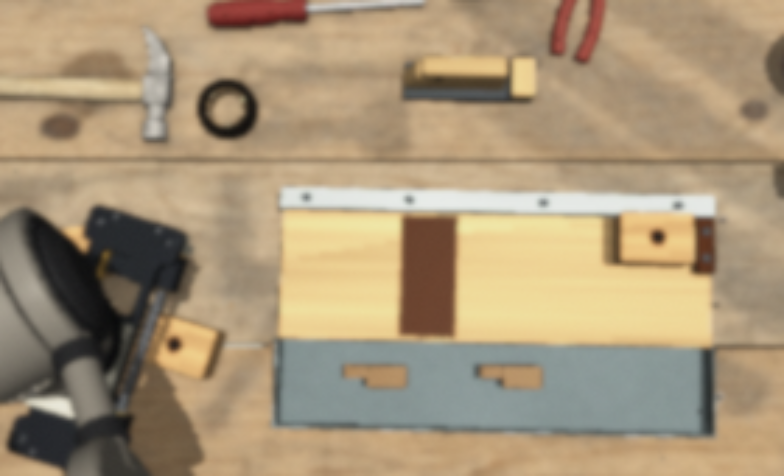

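Block 1 is flush at board (28,-143), crop (657,237), and everything else is in place. Next is block 3.

```bash
python3 -m pendant '[{"linear":[0,0,-60],"twist":0},{"linear":[0,0,-115],"twist":0},{"linear":[0,0,-136.5],"twist":0},{"linear":[0,0,-136.5],"twist":0},{"linear":[0,0,-136.5],"twist":0}]' 0
python3 -m pendant '[{"linear":[0,0,0],"twist":0},{"linear":[0,0,0],"twist":0},{"linear":[0,0,0],"twist":0},{"linear":[0,0,0],"twist":0},{"linear":[0,0,0],"twist":0},{"linear":[0,0,0],"twist":0},{"linear":[0,0,0],"twist":0},{"linear":[0,0,0],"twist":0}]' 255
python3 -m pendant '[{"linear":[0,0,25],"twist":0},{"linear":[0,0,65],"twist":0},{"linear":[25,-40,65],"twist":4},{"linear":[50,-80,65],"twist":8},{"linear":[75,-115,65],"twist":12},{"linear":[95,-145,65],"twist":16},{"linear":[101,-153,65],"twist":16},{"linear":[101,-153,65],"twist":16},{"linear":[101,-153,40],"twist":16},{"linear":[101,-153,24],"twist":16},{"linear":[101,-153,19.5],"twist":16},{"linear":[101,-153,19.5],"twist":16},{"linear":[103,-153,19.5],"twist":16},{"linear":[104.5,-153,19],"twist":16},{"linear":[105,-153,19],"twist":16},{"linear":[105,-153,19],"twist":16}]'
for i in 1 2; do python3 -m pendant '[{"linear":[1,0,0],"twist":0},{"linear":[1,0,0],"twist":0},{"linear":[1,0,0],"twist":0}]' | grep -E 'tool|contact'; done
```

```text
time: 43.6
tool_pos: [424.3, 322.9, 4.2]
tcp_rot: [-3.14, -0.001, -0.298]
contact_force: [-0.6, 0.7, 0.3]
grip_width: 91.7
time: 44.6
tool_pos: [422.9, 322.9, 3.3]
tcp_rot: [-3.141, -0.0, -0.297]
contact_force: [0.0, 1.4, 1.0]
grip_width: 47.8
time: 46.6
tool_pos: [528.0, 169.8, 22.3]
tcp_rot: [-3.142, -0.0, -0.018]
contact_force: [0.2, 0.5, -1.0]
grip_width: 47.7
tool_pos: [528.9, 169.9, 22.2]
contact_force: [-0.1, -0.2, -0.9]
tool_pos: [529.9, 169.9, 22.2]
contact_force: [1.8, 0.0, -0.9]
```

```bash
python3 -m pendant '[{"linear":[0.7,0,0],"twist":0},{"linear":[0.7,0,0],"twist":0},{"linear":[0.3,0,-0.5],"twist":0}]' | grep contact
python3 -m pendant '[{"linear":[0,0,0],"twist":0},{"linear":[0,0,0],"twist":0},{"linear":[0,0,0],"twist":0},{"linear":[0,0,0],"twist":0},{"linear":[0,0,0],"twist":0},{"linear":[0,0,0],"twist":0},{"linear":[0,0,50],"twist":0},{"linear":[0,0,100],"twist":0},{"linear":[-40,50,120],"twist":0},{"linear":[-60,100,120],"twist":0},{"linear":[-60,130,120],"twist":0},{"linear":[-60,130,120],"twist":0},{"linear":[-60,130,120],"twist":0}]' 0
python3 look.py t10.png
```

```text
contact_force: [-0.5, -0.5, -0.9]
time: 49.35
tool_pos: [470.1, 299.3, 141.5]
tcp_rot: [3.141, 0.0, -0.018]
contact_force: [0.2, -0.9, 0.5]
grip_width: 91.9
stickweb world [714.2  47.9] size [19.2 83.2] yaw -0.2 board [215.   37.4] z 71.7 239
stickall world [753.8 229.8] size [13.7 40.6] yaw 4.4 board [250.7 220.1] z 21.5 80
stickall world [734.6 -77.5] size [14.3 52.8] yaw 68.9 board [238.  -87.5] z 14.1 88
stickall world [714.7  43.3] size [ 39.5 128.5] yaw 0.5 board [215.6  32.8] z 37.9 722
blk on bed world [527.8 169.9] size [45.3 69.6] yaw 0.0 board [ 26.1 155.5] z 66.7 468
blk on bed world [ 523.5 -129.1] size [47.6 68.9] yaw -2.2 board [  28.  -143.5] z 66.4 482
scrap? world [384.3  21.9] size [ 92.  420.1] yaw -0.2 board [-114.3    4.5] z 24.3 635
scrap? world [393.8 134.9] size [21.2 56.2] yaw 0.2 board [-107.2  117.7] z 29.5 165
scrap? world [394.3   5.4] size [21.1 59.1] yaw 0.2 board [-104.   -11.8] z 29.2 164
brush world [ 595.6 -333.3] size [20.3 84.5] yaw 7.9 board [ 104.3 -346.2] z 74.1 251
[470.25745827 298.91841548 141.54160163]
```

The stick was knocked to about (714, 47). I'll check the clearance behind it, for the earmuffs, before going in.

```bash
python3 - <<'E'
from h import *
W=np.load('top0.npy').reshape(-1,3)
for x in range(740,840,20):
    m=(W[:,0]>x)&(W[:,0]<x+20)&(W[:,1]>-10)&(W[:,1]<105); print(x,np.nanmax(W[m,2]).round())
E
```

```text
740 6.0
760 46.0
780 46.0
800 77.0
820 97.0
```

```bash
python3 -m pendant '[{"linear":[45,-45,0],"twist":1},{"linear":[90,-90,0],"twist":1.3},{"linear":[130,-135,0],"twist":1.3},{"linear":[170,-180,0],"twist":1.3},{"linear":[210,-225,0],"twist":1.3},{"linear":[244,-253,0],"twist":1.3},{"linear":[244,-253,0],"twist":1.3},{"linear":[244,-253,0],"twist":1.3},{"linear":[244,-253,-50],"twist":1.3},{"linear":[244,-253,-105],"twist":1.3},{"linear":[244,-253,-127.6],"twist":1.3},{"linear":[244,-253,-127.6],"twist":1.3},{"linear":[244,-253,-127.6],"twist":1.3}]' 116
python3 -m pendant '[{"linear":[0,0,0],"twist":0},{"linear":[0,0,0],"twist":0},{"linear":[0,0,0],"twist":0},{"linear":[0,0,0],"twist":0},{"linear":[0,0,0],"twist":0},{"linear":[0,0,0],"twist":0},{"linear":[0,0,0],"twist":0}]' 255
```

```text
time: 51.02
tool_pos: [714.9, 47.5, 16.2]
tcp_rot: [3.141, -0.003, 0.005]
contact_force: [0.8, 0.2, 0.9]
grip_width: 49.7
time: 51.9
tool_pos: [714.3, 46.8, 14.3]
tcp_rot: [3.141, -0.001, 0.004]
contact_force: [1.9, -0.1, 1.5]
grip_width: 20.0
```

```bash
python3 -m pendant '[{"linear":[0,0,25],"twist":0},{"linear":[0,0,60],"twist":0},{"linear":[-10,30,85],"twist":0},{"linear":[-45,75,85],"twist":-1},{"linear":[-75,115,85],"twist":-1.3},{"linear":[-105,155,85],"twist":-1.3},{"linear":[-135,190,85],"twist":-1.3},{"linear":[-165,225,85],"twist":-1.3},{"linear":[-182.3,243,85],"twist":-1.3},{"linear":[-182.3,243,85],"twist":-1.3},{"linear":[-182.3,243,50],"twist":-1.3},{"linear":[-182.3,243,27],"twist":-1.3},{"linear":[-182.3,243,19.6],"twist":-1.3},{"linear":[-182.3,243,19.6],"twist":-1.3},{"linear":[-182.3,243,19.6],"twist":-1.3}]'
python3 - <<'E'
from seg import *
c=cap('side','s6.png')
cv2.imwrite('pics/c9.png',cv2.resize(c['frame'][180:300,220:370],None,fx=4,fy=4,interpolation=cv2.INTER_CUBIC))
E
```

```text
time: 53.78
tool_pos: [532.8, 289.8, 34.7]
tcp_rot: [-3.141, -0.002, -0.019]
contact_force: [-0.3, -0.3, -2.8]
grip_width: 19.9
```

View pics/c9.png

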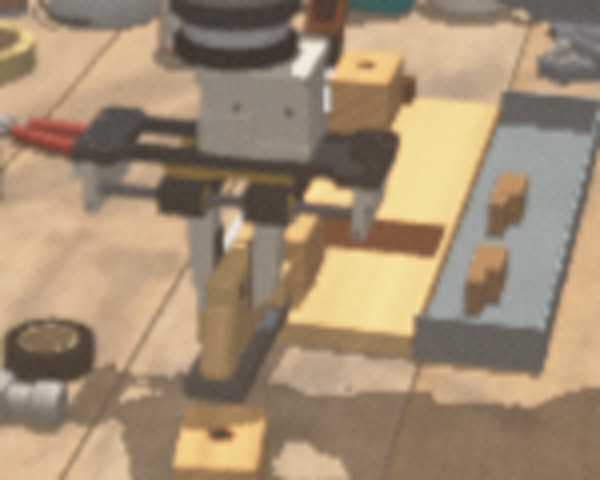

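The setup matches the first feed, with the stick upright and in line behind block 3. Feeding now.

```bash
python3 -m pendant '[{"linear":[0,-8,-0.5],"twist":0},{"linear":[0,-16,-0.5],"twist":0},{"linear":[0,-26,-0.5],"twist":0},{"linear":[0,-38,-0.5],"twist":0},{"linear":[0,-50,-0.5],"twist":0},{"linear":[0,-62,-0.5],"twist":0},{"linear":[-0.5,-74,-0.5],"twist":0},{"linear":[-0.5,-86,-0.5],"twist":0},{"linear":[-1,-98,-0.5],"twist":0}]'
python3 -m pendant '[{"linear":[0,-12,0],"twist":0},{"linear":[0,-24,0],"twist":0},{"linear":[-0.5,-36,0],"twist":0},{"linear":[-1,-48,0],"twist":0},{"linear":[-1,-60,0],"twist":0},{"linear":[-1,-72,0],"twist":0},{"linear":[-1.5,-84,0],"twist":0},{"linear":[-1.5,-96,0],"twist":0},{"linear":[-2,-108,0],"twist":0},{"linear":[-2,-120,0],"twist":0},{"linear":[-2.5,-130,0],"twist":0},{"linear":[-2.5,-138,0],"twist":0},{"linear":[-2.5,-144,0],"twist":0},{"linear":[-2.5,-144,0],"twist":0}]'
python3 -m pendant '[{"linear":[0,10,0],"twist":0},{"linear":[0,15,30],"twist":0},{"linear":[0,20,70],"twist":0},{"linear":[40,20,75],"twist":0},{"linear":[80,20,75],"twist":0},{"linear":[120,10,75],"twist":0},{"linear":[158.5,2,75],"twist":0},{"linear":[158.5,2,75],"twist":0},{"linear":[158.5,2,30],"twist":0},{"linear":[158.5,2,-5],"twist":0},{"linear":[158.5,2,-17],"twist":0},{"linear":[158.5,2,-19],"twist":0},{"linear":[158.5,2,-19],"twist":0}]'
```

```text
time: 54.95
tool_pos: [530.9, 191.0, 33.2]
tcp_rot: [3.142, -0.0, -0.018]
contact_force: [0.1, 0.2, -2.8]
grip_width: 19.7
time: 56.7
tool_pos: [528.4, 47.5, 33.2]
tcp_rot: [3.141, -0.0, -0.019]
contact_force: [-0.9, -0.1, -3.2]
grip_width: 19.4
time: 58.32
tool_pos: [687.4, 50.3, 15.4]
tcp_rot: [3.142, -0.002, -0.018]
contact_force: [0.5, 0.2, -2.5]
grip_width: 19.8
```

```bash
python3 -m pendant '[{"linear":[0,0,0],"twist":0},{"linear":[0,0,0],"twist":0},{"linear":[0,0,0],"twist":0},{"linear":[0,0,0],"twist":0},{"linear":[0,0,0],"twist":0},{"linear":[0,0,0],"twist":0},{"linear":[0,0,0],"twist":0},{"linear":[0,0,40],"twist":0},{"linear":[0,0,90],"twist":0},{"linear":[-25,50,125],"twist":0},{"linear":[-50,100,125],"twist":2},{"linear":[-75,150,125],"twist":4},{"linear":[-100,200,125],"twist":6},{"linear":[-125,250,125],"twist":8},{"linear":[-150,300,125],"twist":9},{"linear":[-170,350,125],"twist":9},{"linear":[-178.4,383.4,125],"twist":9},{"linear":[-178.4,383.4,125],"twist":9},{"linear":[-178.4,383.4,125],"twist":9}]' 0
python3 look.py t11.png
python3 -m pendant '[{"linear":[0,0,-60],"twist":0},{"linear":[0,0,-115],"twist":0},{"linear":[0,0,-136],"twist":0},{"linear":[0,0,-136],"twist":0},{"linear":[0,0,-136],"twist":0}]' 0
python3 -m pendant '[{"linear":[0,0,0],"twist":0},{"linear":[0,0,0],"twist":0},{"linear":[0,0,0],"twist":0},{"linear":[0,0,0],"twist":0},{"linear":[0,0,0],"twist":0},{"linear":[0,0,0],"twist":0},{"linear":[0,0,0],"twist":0},{"linear":[0,0,0],"twist":0}]' 255
```

```text
time: 60.7
tool_pos: [508.6, 432.6, 139.1]
tcp_rot: [3.141, 0.0, 0.139]
contact_force: [0.3, 0.2, 0.4]
grip_width: 92.0
stickweb world [686.5  50.6] size [19.6 83. ] yaw -0.2 board [187.3  39.5] z 72.0 243
stickall world [734.1 -76.9] size [15.7 54.3] yaw 70.3 board [237.5 -86.9] z 13.7 92
stickall world [685.6  46.3] size [ 38.5 129.7] yaw -1.7 board [186.5  35.2] z 37.9 719
blk on bed world [525.  -56.4] size [47.7 68.3] yaw -0.3 board [ 28.  -70.9] z 66.5 474
blk on bed world [ 523.7 -129.4] size [47.1 68.9] yaw -1.5 board [  28.3 -143.8] z 66.4 486
blk bench world [508.6 432.9] size [48.3 69.6] yaw 7.2 board [  1.3 418. ] z 48.8 477
scrap? world [384.2  21.4] size [ 92.1 420.5] yaw -0.2 board [-114.4    4. ] z 24.1 635
scrap? world [393.8 135. ] size [21.2 56.4] yaw 0.2 board [-107.2  117.8] z 29.6 165
scrap? world [394.3   5.4] size [21.1 59. ] yaw 0.0 board [-104.   -11.7] z 29.2 165
brush world [ 595.4 -332.2] size [20.4 83. ] yaw 8.8 board [ 104.2 -345.1] z 74.0 253
[508.89187378 432.20796717 139.16454741]
time: 61.38
tool_pos: [509.9, 433.2, 4.9]
tcp_rot: [-3.141, -0.002, 0.138]
contact_force: [1.1, 1.4, -0.7]
grip_width: 91.8
time: 62.38
tool_pos: [508.4, 433.3, 3.3]
tcp_rot: [-3.142, -0.0, 0.139]
contact_force: [-0.1, 0.5, 0.3]
grip_width: 47.9
```

```bash
python3 -m pendant '[{"linear":[0,0,25],"twist":0},{"linear":[0,0,65],"twist":0},{"linear":[3,-45,65],"twist":-2},{"linear":[6,-90,65],"twist":-4},{"linear":[9,-135,65],"twist":-6},{"linear":[12,-180,65],"twist":-8},{"linear":[15,-225,65],"twist":-9},{"linear":[15.5,-255,65],"twist":-9},{"linear":[15.5,-263.4,65],"twist":-9},{"linear":[15.5,-263.4,65],"twist":-9},{"linear":[15.5,-263.4,40],"twist":-9},{"linear":[15.5,-263.4,24],"twist":-9},{"linear":[15.5,-263.4,19.5],"twist":-9},{"linear":[15.5,-263.4,19.5],"twist":-9},{"linear":[17.5,-263.4,19.5],"twist":-9},{"linear":[19,-263.4,19],"twist":-9},{"linear":[19.5,-263.4,19],"twist":-9},{"linear":[19.5,-263.4,19],"twist":-9}]'
for i in 1 2 3; do python3 -m pendant '[{"linear":[0.9,0,0],"twist":0},{"linear":[0.9,0,0],"twist":0},{"linear":[0.9,0,0],"twist":0}]' | grep -E 'tool|contact'; done
```

```text
time: 64.62
tool_pos: [528.1, 169.8, 22.4]
tcp_rot: [-3.142, -0.0, -0.018]
contact_force: [-0.3, 0.2, -1.2]
grip_width: 47.5
tool_pos: [528.8, 169.9, 22.2]
contact_force: [-0.6, -0.1, -1.6]
tool_pos: [529.7, 169.9, 22.2]
contact_force: [-1.3, -0.3, -1.3]
tool_pos: [530.1, 169.8, 22.1]
contact_force: [-2.8, -0.4, -0.2]
```

```bash
python3 -m pendant '[{"linear":[-0.5,0,-0.5],"twist":0},{"linear":[-0.5,0,-0.5],"twist":0},{"linear":[-0.5,0,-0.5],"twist":0},{"linear":[-0.5,0,-0.5],"twist":0},{"linear":[-0.5,0,-0.5],"twist":0},{"linear":[-0.5,0,-0.5],"twist":0},{"linear":[-0.5,0,50],"twist":0},{"linear":[-0.5,0,100],"twist":0},{"linear":[-40,50,120],"twist":0},{"linear":[-60,100,120],"twist":0},{"linear":[-60,130,120],"twist":0},{"linear":[-60,130,120],"twist":0},{"linear":[-60,130,120],"twist":0}]' 0
python3 look.py t12.png | grep -vE 'scrap|brush'
```

```text
time: 67.38
tool_pos: [470.6, 299.3, 142.0]
tcp_rot: [3.141, 0.0, -0.018]
contact_force: [-0.6, -1.3, -0.3]
grip_width: 91.4
stickweb world [686.4  50.6] size [19.6 83. ] yaw 0.1 board [187.1  39.5] z 71.8 244
stickall world [753.7 229.2] size [12.9 40.5] yaw 2.6 board [250.7 219.5] z 23.3 84
stickall world [735.1 -77.2] size [15.7 53.7] yaw 70.2 board [238.5 -87.2] z 13.3 93
stickall world [686.1  46.4] size [ 37.8 128.7] yaw -0.9 board [186.9  35.3] z 38.5 717
blk on bed world [527.8 169.9] size [45.2 68.9] yaw 0.2 board [ 26.  155.5] z 66.5 468
blk on bed world [525.2 -57.5] size [47.6 66.6] yaw -0.6 board [ 28.2 -71.9] z 66.6 471
blk on bed world [ 523.8 -129.4] size [48.  68.7] yaw -1.4 board [  28.3 -143.8] z 66.5 484
[470.7157539  298.96134707 142.01778848]
```

```bash
python3 -m pendant '[{"linear":[40,-45,0],"twist":0},{"linear":[80,-90,0],"twist":0},{"linear":[120,-135,0],"twist":0},{"linear":[160,-180,0],"twist":0},{"linear":[200,-225,0],"twist":0},{"linear":[215.8,-250,0],"twist":0},{"linear":[215.8,-250,0],"twist":0},{"linear":[215.8,-250,-50],"twist":0},{"linear":[215.8,-250,-105],"twist":0},{"linear":[215.8,-250,-128],"twist":0},{"linear":[215.8,-250,-128],"twist":0},{"linear":[215.8,-250,-128],"twist":0}]' 0
python3 -m pendant '[{"linear":[0,0,0],"twist":0},{"linear":[0,0,0],"twist":0},{"linear":[0,0,0],"twist":0},{"linear":[0,0,0],"twist":0},{"linear":[0,0,0],"twist":0},{"linear":[0,0,0],"twist":0},{"linear":[0,0,0],"twist":0},{"linear":[0,0,0],"twist":0},{"linear":[0,0,0],"twist":0},{"linear":[0,0,0],"twist":0},{"linear":[0,0,0],"twist":0}]' 255
python3 -m pendant '[{"linear":[0,0,25],"twist":0},{"linear":[0,0,60],"twist":0},{"linear":[0,30,85],"twist":0},{"linear":[-25,75,85],"twist":0},{"linear":[-50,115,85],"twist":0},{"linear":[-75,155,85],"twist":0},{"linear":[-105,190,85],"twist":0},{"linear":[-135,225,85],"twist":0},{"linear":[-154.6,240,85],"twist":0},{"linear":[-154.6,240,85],"twist":0},{"linear":[-154.6,240,50],"twist":0},{"linear":[-154.6,240,27],"twist":0},{"linear":[-154.6,240,20],"twist":0},{"linear":[-154.6,240,20],"twist":0},{"linear":[-154.6,240,20],"twist":0}]'
python3 - <<'E'
from seg import *
c=cap('side','s7.png')
cv2.imwrite('pics/c10.png',cv2.resize(c['frame'][180:300,220:370],None,fx=4,fy=4,interpolation=cv2.INTER_CUBIC))
E
```

```text
time: 68.92
tool_pos: [687.2, 50.0, 16.0]
tcp_rot: [-3.142, -0.002, -0.018]
contact_force: [0.8, 0.1, 0.8]
grip_width: 92.0
time: 70.3
tool_pos: [686.3, 49.8, 14.1]
tcp_rot: [3.142, 0.0, -0.018]
contact_force: [0.6, -0.2, -1.5]
grip_width: 19.8
time: 72.18
tool_pos: [532.9, 289.8, 35.4]
tcp_rot: [-3.141, -0.002, -0.019]
contact_force: [-1.0, 0.2, -2.7]
grip_width: 19.8
```

View pics/c10.png

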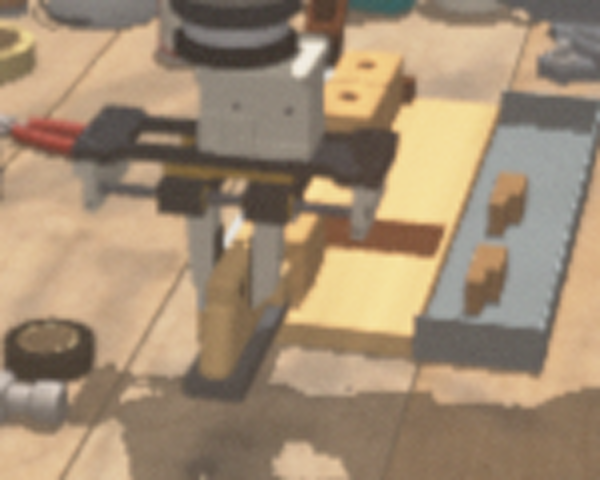

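The pose is the same as before, and two blocks are queued at the stop. I'll make the last feed and put the stick down.

```bash
python3 -m pendant '[{"linear":[0,-8,-0.5],"twist":0},{"linear":[0,-16,-0.5],"twist":0},{"linear":[0,-26,-0.5],"twist":0},{"linear":[0,-38,-0.5],"twist":0},{"linear":[0,-50,-0.5],"twist":0},{"linear":[0,-62,-0.5],"twist":0},{"linear":[-0.5,-74,-0.5],"twist":0},{"linear":[-0.5,-86,-0.5],"twist":0},{"linear":[-1,-98,-0.5],"twist":0},{"linear":[-1,-110,-0.5],"twist":0},{"linear":[-1,-122,-0.5],"twist":0},{"linear":[-1.5,-134,-0.5],"twist":0},{"linear":[-2,-146,-0.5],"twist":0},{"linear":[-2,-156,-0.5],"twist":0},{"linear":[-2,-165,-0.5],"twist":0},{"linear":[-2,-172,-0.5],"twist":0},{"linear":[-2,-173,-0.5],"twist":0},{"linear":[-2,-173,-0.5],"twist":0}]'
python3 -m pendant '[{"linear":[0,10,0],"twist":0},{"linear":[0,15,30],"twist":0},{"linear":[0,15,70],"twist":0},{"linear":[40,0,75],"twist":0},{"linear":[80,-20,75],"twist":0},{"linear":[120,-40,75],"twist":0},{"linear":[156,-60,75],"twist":0},{"linear":[156,-67,75],"twist":0},{"linear":[156,-67,30],"twist":0},{"linear":[156,-67,-5],"twist":0},{"linear":[156,-67,-17],"twist":0},{"linear":[156,-67,-19],"twist":0},{"linear":[156,-67,-19],"twist":0}]'
python3 -m pendant '[{"linear":[0,0,0],"twist":0},{"linear":[0,0,0],"twist":0},{"linear":[0,0,0],"twist":0},{"linear":[0,0,0],"twist":0},{"linear":[0,0,0],"twist":0},{"linear":[0,0,0],"twist":0},{"linear":[0,0,0],"twist":0},{"linear":[0,0,40],"twist":0},{"linear":[0,0,90],"twist":0},{"linear":[-25,50,140],"twist":0},{"linear":[-50,100,140],"twist":0},{"linear":[-75,150,140],"twist":0},{"linear":[-100,200,140],"twist":0},{"linear":[-150,240,140],"twist":0},{"linear":[-200,280,140],"twist":0},{"linear":[-200,300,140],"twist":0},{"linear":[-200,300,140],"twist":0},{"linear":[-200,300,140],"twist":0}]' 0
python3 look.py t13.png; python3 - <<'E'
import cv2
c=cv2.imread('pics/t13.png');cv2.imwrite('pics/c11.png',cv2.resize(c[140:310,170:450],None,fx=2.8,fy=2.8))
E
```

```text
time: 74.47
tool_pos: [529.9, 116.9, 33.8]
tcp_rot: [3.142, -0.0, -0.018]
contact_force: [1.0, 0.3, -1.4]
grip_width: 20.1
time: 76.1
tool_pos: [686.6, 50.2, 16.2]
tcp_rot: [3.142, -0.002, -0.018]
contact_force: [0.4, 1.0, -2.3]
grip_width: 19.7
time: 78.35
tool_pos: [486.9, 349.1, 154.5]
tcp_rot: [3.141, -0.0, -0.019]
contact_force: [0.3, 0.2, 0.6]
grip_width: 91.8
stickweb world [685.9  51.9] size [20.7 80.2] yaw 0.1 board [186.6  40.8] z 71.5 239
stickall world [734.6 -76.9] size [15.4 53.4] yaw 70.3 board [238.  -86.9] z 14.1 91
stickall world [685.7  46.6] size [ 37.9 129.1] yaw -1.3 board [186.5  35.6] z 38.4 724
blk on bed world [526.3 -22. ] size [ 48.5 137.7] yaw -1.3 board [ 28.6 -36.4] z 66.4 969
blk on bed world [ 524.1 -129.2] size [47.9 69.3] yaw -1.4 board [  28.7 -143.7] z 66.4 483
scrap? world [382.9  21.5] size [ 92.1 420.6] yaw 0.2 board [-115.7    4. ] z 23.5 635
scrap? world [393.8 135. ] size [21.2 56.2] yaw 0.2 board [-107.2  117.7] z 29.6 165
scrap? world [394.3   5.5] size [21.1 59. ] yaw 0.1 board [-104.   -11.7] z 29.4 165
brush world [ 595.5 -332. ] size [20.2 82.8] yaw 8.3 board [ 104.3 -344.9] z 74.3 258
[486.94780226 348.77566707 154.49815342]
```

View pics/c11.png

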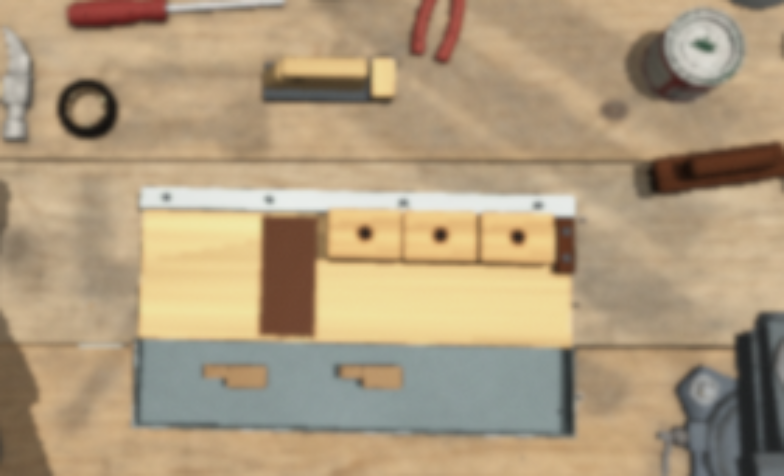

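All three blocks are queued flush against the fence and clear of the strip, at crop cols 328–555. Both scraps are in the trough, and the brush and stick stand upright. I'll hand it in.

```bash
python3 -c "
from plant import bot
print(bot.close_job())"
```

```text
the job is handed in; nothing more can be done
None
```

I handed the job in at about 78 s of the 210 s allowed. The handover gives no verdict, so the results below are from my own last camera check.

- **Scraps:** Only two were present. I swept both off the board with the brush. They lie in the trough on their edges, about 105 mm from the board's centreline towards the robot, with their centres about 16 mm above the bench.
- **Blocks:** All three were fed along the fence with the push stick. Their middles are at about y = -144, -72 and -2 mm on the board (11 mm or less is needed). Each is within about 1 mm of flush and roughly parallel to the fence.
- **Brush and push stick:** Both stand upright on the bench, off the board, close to where they started. The gripper was open and clear of everything.
- **Tape and tin:** They look untouched in the last picture. I didn't measure their positions again.

**What went wrong or disagreed:**
- The first attempt to grip the brush came up empty because I lifted before the fingers had finished closing.
- The first attempt on block 1 also missed, because the fingertips sit about 24 mm higher than the reported TCP height. I corrected for that on every later grasp. The brush, picked up before I found this, was held only by the top of its grip but stayed firm.
- The push stick was knocked about 3 cm sideways before the second feed. I saw it in the camera check and picked it up from its new position.

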